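Put the notions away and close the three boxes with their own lids

ROBOT

A 7-joint arm with a two-finger parallel gripper is mounted at the origin on a cart in front of the work surface, level with it; the furniture and walls round the work are solid. World frame = base frame: x ahead of the robot, y to its left, z up, the work surface at z = 0. Lengths are in m, angles in rad, forces in N, time in s.
With the tool pointing down it reaches from about 0.425 to 0.875 m from the base axis. Payload 9.9 kg.
Tool frame: the origin (TCP) lies midway between the tips of the shut fingers; the grasp point (between the pads) lies 19 mm behind it; z points along the fingers, y is the line along which they close (so a half turn about z gives the same grasp; the last joint's range is limited). The gripper opens to 85 mm and grips with 20 to 120 N. Pads are 22 mm wide; open, the fingers measure 114 mm over their backs; the gripper's body (76 mm by 85 mm) begins 54 mm behind the grasp point. The pads swing forward as they close: fully open they stand 13 mm farther back than shut.
Start: joints at [1.169, 0.576, 0.025, 1.437, -0.015, 1.129, -0.057], TCP at [0.211, -0.641, 0.231] pointing down, gripper open.
Joint ranges: [-2.76, 2.76], [-0.34, 2.15], [-1.52, 1.57], [0.19, 2.46], [-1.09, 4.23], [0.17, 1.99], [-2.82, 2.82]. Speed limits (rad/s): [2.22, 2.22, 3.01, 3.01, 3.14, 3.14, 3.14].

INTERFACE

Orientations are given as a unit quaternion [w, x, y, z].
In Python, from bench import read_state, viewer, r, finder gives the robot as it stands. The module is installed in compiled form; this text tells all that it offers.
- The arm moves only by the shell command python3 -m crank FILE [FORCE], which reads ROWS from the file FILE. ROWS is a JSON list of rows, 1 to 5 of them, each an object with the fields turn_vec (a list: a rotation vector rx, ry, rz in shares of 2 pi rad (1.0 is 2 pi rad)), pos (a list: dx, dy, dz in fractions of the full range, 1 being 100 cm), finger_gap (the opening from 0.0 (shut) to 1.0 (fully open)); a field left out counts as zero (the opening has to be given); each row is the pose to reach, as a shift and turn from the pose commanded when the command began, along the tool's axes at that moment; what a row does not reach only later rows make up. A row lasts 1/10 s, in which the tool goes at most 0.05 m and 0.15 rad, less where a joint would pass 70% of its speed; a pose out of reach is approached as far as the arm can. The fingers move at their own pace and stop on an object; FORCE is the grip in N (left out, the last holds). Time passes only in rows, so rows that do not move let the fingers close. It prints the time, the measured TCP pose, the force, the opening and the grip force at its end. Shift and turn numbers lie between -1 and 1, and a call with a number outside is refused. Input that does not fit is refused with a message, and nothing moves.
- read_state(): the state, without advancing time (a new reading comes with each control period).
- viewer.capture(name): name is "side" or "top" or "wrist"; returns the picture (384x512x3 uint8, blue, green, red); there is no depth.
- viewer.camera_params(name): a dict with "fx", "fy", "cx", "cy" (pixels), "R" (3x3) and "t" (3): a world point X has camera coordinates R X + t. Camera axes: x right, y down, z forward; pixel columns grow to the right and rows downward; lengths in m; the calibration is good to about 2 mm. The wrist camera is an equidistant fisheye: a pixel r from the principal point sees the ray r / f radians off the axis. A picture is of the moment at which its call begins: read the wrist's pose just before it. camera_params takes no time and is no camera call; for the wrist camera it gives the pose at the moment of the call.
- r.job_done(): hands the job in; it is judged then, once.
Trained networks look in the newest picture that a camera, given by its name, has taken for a name from the list of things; names that differ only in an ending like _2 or _b are one class to them, and where a whole thing is asked for, a point or a joint stands for the part that bears it (a point fixed in the world has none). Each returns a list of dicts, best first, with "score" (0 to 1); they miss things now and then, are a little off and sometimes report something else, mostly with a low value. They report only what shows in the picture. A call takes as long as a camera call. They do not tell look-alikes from the thing itself.
- finder.spot_in(camera, name): "box" ([centre column, centre row, width, height] as shares, 0 to 1, of the picture: columns of its width, rows of its height, round what is visible of it).
- finder.pinpoint(camera, name): "at" ([column, row] as shares, 0 to 1, of the picture: columns of its width, rows of its height: a listed point, or the origin of a listed thing).
The state is a dict: "time": time; "q": joint angles; "dq": joint speeds; "joint_efforts": joint torques, N m; "ee_pos": TCP position; "eef_rot": TCP orientation; "force": force on the tool from outside, world axes, zero at the start; "wrist_torque": the same for the moment, N m; "width": opening from 0.0 (shut) to 1.0 (fully open); "grip_force": force on a finger pad.
Only numpy, scipy, OpenCV 4.12 (cv2) and the standard library are available. Lean on these libraries where they do the work, as an engineer would, in place of code of your own. Each camera call takes 0.05 s, during which the arm holds its last target. There are 200 camera calls.

TASK

Tidy up the set of three wooden notions boxes after the sewing class: lay the tape measure flat in the round box and the needle tube flat in the oblong box (the bobbins are already in the square one). Then close every box with its own lid, the lid sitting level and fully down on the rim.

Things in the scene. Friction and masses are not known exactly. Their poses are not given: they have to be found in the camera images.
- round_box: Open wooden box with a grey felt floor, fixed to the table (it stays put), at any of three places and any yaw. Round: 116 mm outer, 104 mm inner diameter. Height 32 mm, walls 6 mm, floor top 5 mm above the table. Origin: centre of its underside, z up. The tape measure goes in here; closed by the round lid.
- oblong_box: Open wooden box with a grey felt floor, fixed to the table (it stays put), at any of three places and any yaw. Oblong: outer 76 mm along its x, 112 mm along its y; inner 64 x 100 mm. Height 32 mm, walls 6 mm, floor top 5 mm above the table. Origin: centre of its underside, z up. The needle tube goes in here; closed by the oblong lid.
- square_box: Open wooden box with a grey felt floor, fixed to the table (it stays put), at any of three places and any yaw. Square: outer 72 x 72 mm, inner 60 x 60 mm. Height 32 mm, walls 6 mm, floor top 5 mm above the table. Origin: centre of its underside, z up. Three machine bobbins (12 mm high) are already in it; closed by the square lid.
- round_lid: Loose wood lid, lying plug down. Round, 118 mm diameter. Plate 7 mm thick over an 8 mm deep bevelled plug, 3.5 mm smaller a side than the mouth; plate rests on the rim. Central brass knob, a plain cylinder of 24 mm diameter. Origin: centre of plug underside, z up; plate top at 15 mm, handle from 15 to 39 mm. Seated, its origin is 24 mm above the box's. 90 g.
- oblong_lid: Loose wood lid, lying plug down. Oblong, 78 (x) by 114 mm (y). Plate 7 mm thick over an 8 mm deep bevelled plug, 3.5 mm smaller a side than the mouth; plate rests on the rim. Central brass bar handle, 12 (x) by 48 mm (y). Fits either way round. Origin: centre of plug underside, z up; plate top at 15 mm, handle from 15 to 39 mm. Seated, its origin is 24 mm above the box's. 80 g.
- square_lid: Loose wood lid, lying plug down. Square, 74 x 74 mm. Plate 7 mm thick over an 8 mm deep bevelled plug, 3.5 mm smaller a side than the mouth; plate rests on the rim. Central brass square knob, 20 x 20 mm, its sides parallel to the lid's. Fits in any of four turns. Origin: centre of plug underside, z up; plate top at 15 mm, handle from 15 to 39 mm. Seated, its origin is 24 mm above the box's. 60 g.
- tape_measure: Round white tape measure lying flat, loose: a case 52 mm in diameter and 14 mm high, with a short tape end sticking out. Origin on the underside, z up; the centre of the case lies 9 mm along +y from the origin; the tape end points to -y. 40 g.
- needle_tube: Slim needle tube lying flat, loose: 67 mm long along its y, 11 mm thick and 11 mm high, pale with a dark pink cap. It does not roll. Origin: centre of its underside, z up. 15 g.
Not all that is in view belongs to the job. Leave any green look-alike of the round_box alone. What is shaped like the round_lid but pink is not meant.

How it is judged:
At the end, for the whole second after the job is handed in: Tape measure flat on the floor of the round box, needle tube flat on the floor of the oblong box; each lid on the box of its own shape, centred within 8 mm, level within 4.5 degrees and down on the rim (origin 20 to 27.5 mm above the box underside); all at rest (horizontal distance between round_lid and round_box below 0.008 m and z of round_lid in the frame of round_box between 0.02 and 0.0275 m and angle between each of round_lid, oblong_lid, square_lid's own z axis and vertical below 0.08 rad and horizontal distance between oblong_lid and oblong_box below 0.008 m and z of oblong_lid in the frame of oblong_box between 0.02 and 0.0275 m and horizontal distance between square_lid and square_box below 0.008 m and z of square_lid in the frame of square_box between 0.02 and 0.0275 m and horizontal distance between tape_measure and round_box below 0.042 m and z of tape_measure in the frame of round_box below 0.012 m and angle between each of tape_measure, needle_tube's own z axis and vertical below 0.2 rad and x of needle_tube in the frame of oblong_box between -0.034 and 0.034 m and y of needle_tube in the frame of oblong_box between -0.034 and 0.034 m and z of needle_tube in the frame of oblong_box below 0.012 m and linear speed of each of round_lid, oblong_lid, square_lid, tape_measure, needle_tube below 0.02 m/s); the robot touches nothing.
It also fails if it takes over 112 s, if anything falls off the work surface, if the arm or the gripper's body presses on something with over 40 N, if the wrist force passes 120 N, or if a joint passes its speed limit or range.

## Working session

There is one attempt and no reset: what is moved stays moved. The work goes in short steps, Python scripts to look and compute and a shell command to move; the robot and the scene stay as the last step left them, time stands still between calls to the robot, and variables do not carry over. Pictures are saved under pics/ and viewed, at most 17 in all, crops included, and the job is handed in when it is done.

```bash
mkdir -p pics; python3 - <<'E'
from bench import read_state, viewer, r, finder
import cv2,numpy as np
s=read_state();print(s)
for c in ["top","side"]:
    im=viewer.capture(c);cv2.imwrite(f"pics/{c}0.png",im)
    p=viewer.camera_params(c);print(c,p)
    for n in ["round_box","oblong_box","square_box","round_lid","oblong_lid","square_lid","tape_measure","needle_tube"]:
        print(n,[(round(d['score'],2),np.round(np.array(d['at'])*[512,384],1).tolist()) for d in finder.pinpoint(c,n)])
E
```

```text
{'time': 0.0, 'q': array([ 1.16917183,  0.57652974,  0.02479639,  1.43793446, -0.01496205,
        1.12901459, -0.05648311]), 'dq': array([-0.00111986,  0.00027382,  0.00103108, -0.00191243, -0.00041444,
       -0.00085919,  0.0009929 ]), 'joint_efforts': array([ 6.33469535e-04, -7.65745425e+01,  2.25048088e+00, -2.85958976e+01,
        1.52200833e-02,  1.27496745e-02, -5.01561510e-05]), 'ee_pos': array([ 0.21080909, -0.640739  ,  0.23043387]), 'eef_rot': array([-8.31287729e-04,  9.87391181e-01,  1.58296972e-01, -1.82647550e-04]), 'force': array([0.26698085, 0.92786068, 0.57296965]), 'wrist_torque': array([-0.02226363, -0.01611451,  0.05808432]), 'grip_force': 0.0, 'width': 1.003294955959191}
top {'fx': 432.40913633281167, 'fy': 432.40913633281167, 'cx': 251.60180407729155, 'cy': 184.04435442135792, 'R': array([[-0.01260046, -0.9999195 ,  0.00148873],
       [-0.98635776,  0.01218515, -0.16416422],
       [ 0.16413286, -0.00353697, -0.9864319 ]]), 't': array([-0.03260911,  0.55094919,  1.5398119 ])}
round_box [(0.9, [142.1, 232.1]), (0.71, [249.1, 156.6])]
oblong_box [(0.7, [189.8, 1
[... 292 characters left out ...]
1]), (0.26, [250.4, 156.0])]
side {'fx': 387.71810254866995, 'fy': 387.71810254866995, 'cx': 253.33775319356516, 'cy': 191.25193809461243, 'R': array([[-0.91841044, -0.39514066,  0.01964973],
       [-0.25196555,  0.54589755, -0.79906772],
       [ 0.30501741, -0.7388232 , -0.60091985]]), 't': array([0.45892225, 0.16678712, 0.9707272 ])}
round_box [(0.71, [209.4, 187.1]), (0.66, [233.1, 320.4])]
oblong_box [(0.66, [180.9, 236.7])]
square_box [(0.68, [242.1, 159.7])]
round_lid [(0.83, [328.3, 138.4]), (0.72, [260.7, 203.3])]
oblong_lid [(0.68, [289.1, 169.8])]
square_lid [(0.63, [234.9, 258.0]), (0.26, [210.5, 187.7])]
tape_measure [(0.53, [297.0, 142.0])]
needle_tube [(0.58, [177.0, 291.0])]
```

```bash
cat > h.py <<'E'
from bench import read_state, viewer, r, finder
import cv2,numpy as np
from scipy.spatial.transform import Rotation as Ro
def P(c): return viewer.camera_params(c)
def ray(p,px):
    v=(np.array(px,float)-[p['cx'],p['cy']])/p['fx']; d=np.array([v[0],v[1],1.])
    return -p['R'].T@p['t'], p['R'].T@(d/np.linalg.norm(d))
def wray(p,px):
    v=(np.array(px,float)-[p['cx'],p['cy']])/p['fx']; a=np.linalg.norm(v)
    d=np.array([*(v/max(a,1e-9)*np.sin(a)),np.cos(a)])
    return -p['R'].T@p['t'], p['R'].T@d
def tri(rays):
    A=np.zeros((3,3));b=np.zeros(3)
    for o,d in rays:
        M=np.eye(3)-np.outer(d,d);A+=M;b+=M@o
    X=np.linalg.solve(A,b)
    return X,[np.linalg.norm((np.eye(3)-np.outer(d,d))@(X-o)) for o,d in rays]
def onz(ry,z):
    o,d=ry;return o+d*(z-o[2])/d[2]
E
python3 - <<'E'
from h import *
a,b=P("top"),P("side")
pairs=dict(round_boxA=([142.1,232.1],[233.1,320.4]),round_boxB=([249.1,156.6],[209.4,187.1]),oblong_box=([189.8,166],[180.9,236.7]),square_box=([294.1,168.9],[242.1,159.7]),lidA=([366.5,223.5],[328.3,138.4]),lidB=([244.5,205.5],[260.7,203.3]),obl=([295.4,205.1],[289.1,169.8]),sql=([188.1,206],[234.9,258]),tape=([345.8,192.9],[297,142]),needle=([145.3,188.1],[177,291]))
for n,(u,v) in pairs.items():
    X,e=tri([ray(a,u),ray(b,v)]);print(n,X.round(4),np.round(e,4), round(np.hypot(*X[:2]),3))
t=cv2.imread("pics/top0.png");cv2.imwrite("pics/t1.png",cv2.resize(t[110:290,90:420],(792,432),interpolation=cv2.INTER_CUBIC))
E
```

```text
round_boxA [ 0.3849  0.3691 -0.0012] [0.0022 0.0022] 0.533
round_boxB [ 0.6637 -0.0322 -0.0059] [0.002 0.002] 0.664
oblong_box [ 0.6284  0.1936 -0.0064] [0.0037 0.0037] 0.658
square_box [ 0.6192 -0.1987  0.0086] [0.0068 0.0068] 0.65
lidA [ 0.4009 -0.4625  0.0105] [0.0025 0.0025] 0.612
lidB [ 0.4788 -0.0114  0.0057] [0.0025 0.0025] 0.479
obl [ 0.4682 -0.2028  0.0111] [0.0068 0.0068] 0.51
sql [ 0.4723  0.1986 -0.0129] [0.0073 0.0073] 0.512
tape [ 0.5081 -0.3942  0.0065] [0.0111 0.0111] 0.643
needle [0.5403 0.3569 0.0038] [0.0071 0.0071] 0.648
```

View pics/t1.png

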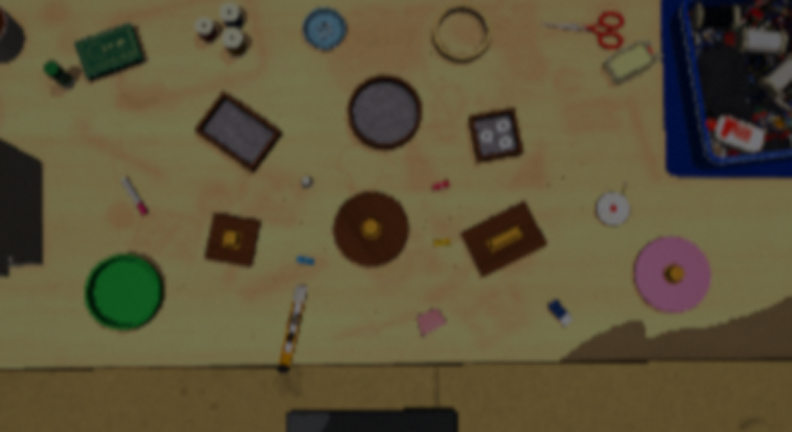

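View pics/side0.png

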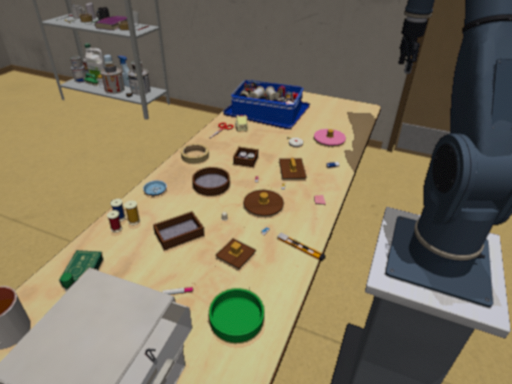

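The green box at crop (125,291) is the look-alike of the round box; the real round box is dark wood with a grey felt floor at crop (385,112). The pink lid at (672,274) isn't meant; the brown lid at (371,229) is the right one. The tape is at (612,209), the needle tube at (136,195). The side view agrees, and shows a grey sewing case left of the needle. I'll confirm in a wrist crop before reaching.

```bash
cat >> h.py <<'E'
def pose():
    s=read_state();w,x,y,z=s['eef_rot'];return s,np.array(s['ee_pos']),Ro.from_quat([x,y,z,w])
def go(x,y,z,yaw=None):
    "row to reach the TCP (x,y,z), tool down, tool x axis at world yaw (mod pi, nearest)"
    s,p,R=pose();cy=np.arctan2(R.as_matrix()[1,0],R.as_matrix()[0,0])
    if yaw is None: yaw=cy
    yaw=cy+(yaw-cy+np.pi/2)%np.pi-np.pi/2
    T=Ro.from_euler('z',yaw)*Ro.from_euler('x',np.pi)
    d=R.inv().apply(np.array([x,y,z])-p);rv=(R.inv()*T).as_rotvec()
    print("row",np.r_[rv,d].round(3).tolist(),"n",int(np.ceil(max(np.linalg.norm(d)/.05,np.linalg.norm(rv)/.15))),"yaw",round(cy,3),"p",p.round(4),"q7",round(s['q'][6],2),"t",s['time'])
E
python3 -c "
from h import *
print(P('wrist'));go(0.46,-0.36,0.34,0)"
```

```text
{'fx': 297.3186396354542, 'fy': 297.3186396354542, 'cx': 256.6640470260698, 'cy': 189.23937650244778, 'R': array([[ 3.11036505e-01, -9.50397502e-01,  9.38094044e-04],
       [-9.03097224e-01, -2.95248746e-01,  3.11839032e-01],
       [-2.96094066e-01, -9.78405129e-02, -9.50134484e-01]]), 't': array([-0.67649934, -0.03922156,  0.37914673])}
row [0.0, -0.0, 0.318, 0.324, -0.189, -0.109] n 8 yaw 0.318 p [ 0.2109 -0.6412  0.2313] q7 -0.06 t 0.9
```

The rows are not in the units I measure in: turns go in shares of 2 pi rad. I convert before sending: 0.318 rad / 6.2832 = 0.0506.

```bash
echo '[{"turn_vec":[0,0,0.0239],"pos":[0.16,-0.09,-0.05],"finger_gap":1},{"turn_vec":[0,0,0.0506],"pos":[0.324,-0.189,-0.109],"finger_gap":1},{"turn_vec":[0,0,0.0506],"pos":[0.324,-0.189,-0.109],"finger_gap":1},{"turn_vec":[0,0,0.0506],"pos":[0.324,-0.189,-0.109],"finger_gap":1},{"turn_vec":[0,0,0.0506],"pos":[0.324,-0.189,-0.109],"finger_gap":1}]' > m.json && python3 -m crank m.json 40; python3 -c "
from h import *
go(0.46,-0.36,0.34,0)"
```

```text
time: 1.4
ee_pos: [0.3715, -0.46, 0.3015]
eef_rot: [0.0, 1.0, -0.0, 0.0]
force: [-0.1, -1.0, 0.0]
width: 1.001
grip_force: 0.0
row [0.0, -0.0, -0.0, 0.088, -0.1, -0.039] n 3 yaw -0.0 p [ 0.3715 -0.46    0.3015] q7 -0.72 t 1.4
```

```bash
echo '[{"pos":[0.088,-0.1,-0.039],"finger_gap":1},{"pos":[0.088,-0.1,-0.039],"finger_gap":1},{"pos":[0.088,-0.1,-0.039],"finger_gap":1},{"pos":[0.088,-0.1,-0.039],"finger_gap":1}]' > m.json && python3 -m crank m.json; cat > look.py <<'E'
import sys
from h import *
tag=sys.argv[1];names=sys.argv[2:]
p=P("wrist");im=viewer.capture("wrist");cv2.imwrite(f"pics/{tag}.png",im)
np.save(f"{tag}.npy",p,allow_pickle=True)
for n in names:
    for d in finder.pinpoint("wrist",n):
        u=np.array(d['at'])*[512,384]
        if d['score']>.25: print(n,round(d['score'],2),u.round(1).tolist(),"z0:",onz(wray(p,u),0).round(4).tolist())
E
python3 look.py w1 round_box square_box oblong_lid round_lid tape_measure
```

```text
time: 1.8
ee_pos: [0.4635, -0.3564, 0.3413]
eef_rot: [-0.001, 1.0, 0.004, 0.002]
force: [0.5, -0.6, -0.2]
width: 1.001
grip_force: 0.0
round_box 0.86 [75.5, 42.0] z0: [0.6643, -0.0285, 0.0]
square_box 0.97 [164.7, 47.8] z0: [0.6292, -0.2057, 0.0]
oblong_lid 0.79 [170.4, 151.4] z0: [0.4534, -0.2112, 0.0]
round_lid 0.87 [72.1, 142.3] z0: [0.477, -0.0108, 0.0]
round_lid 0.81 [327.0, 180.0] z0: [0.4047, -0.4792, 0.0]
tape_measure 0.73 [277.2, 117.3] z0: [0.5095, -0.3903, -0.0]
```

View pics/w1.png

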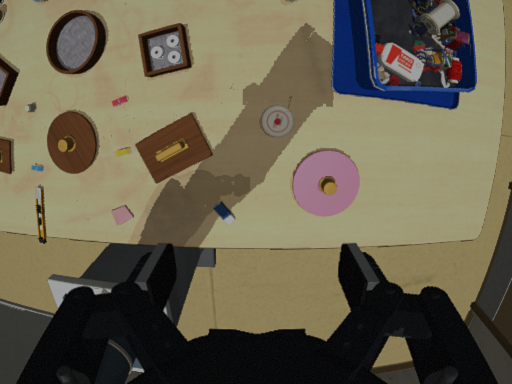

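w1 shows the tape (277,120), the brown round lid (72,142), the pink lid (327,182; rejected by colour), the oblong lid (174,150), the square box with bobbins (165,50) and the wood round box with grey felt (76,42). Everything on this side is clear to reach. I'll take a second view closer to the tape.

```bash
echo '[{"pos":[0.01,0.035,0.05],"finger_gap":0.9},{"pos":[0.01,0.035,0.1],"finger_gap":0.9},{"pos":[0.01,0.035,0.14],"finger_gap":0.9},{"pos":[0.01,0.035,0.14],"finger_gap":0.9},{"pos":[0.01,0.035,0.14],"finger_gap":0.9}]' > m.json && python3 -m crank m.json ; python3 look.py w2 tape_measure; python3 - <<'E'
from h import *
for t in ["w1","w2"]:
    im=cv2.imread(f"pics/{t}.png");print(t,np.load(t+".npy",allow_pickle=True).item()['t'])
im=cv2.imread("pics/w2.png");cv2.imwrite("pics/w2c.png",cv2.resize(im[0:300,100:500],(800,600)))
E
```

```text
time: 2.6
ee_pos: [0.4679, -0.3973, 0.2003]
eef_rot: [-0.0, 1.0, -0.001, -0.001]
force: [0.4, -0.2, 1.0]
width: 0.902
grip_force: 0.0
tape_measure 0.77 [249.2, 129.8] z0: [0.5078, -0.3901, 0.0]
w1 [-0.36093519  0.3657394   0.62633797]
w2 [-0.39716311  0.4151046   0.49659126]
```

View pics/w2c.png

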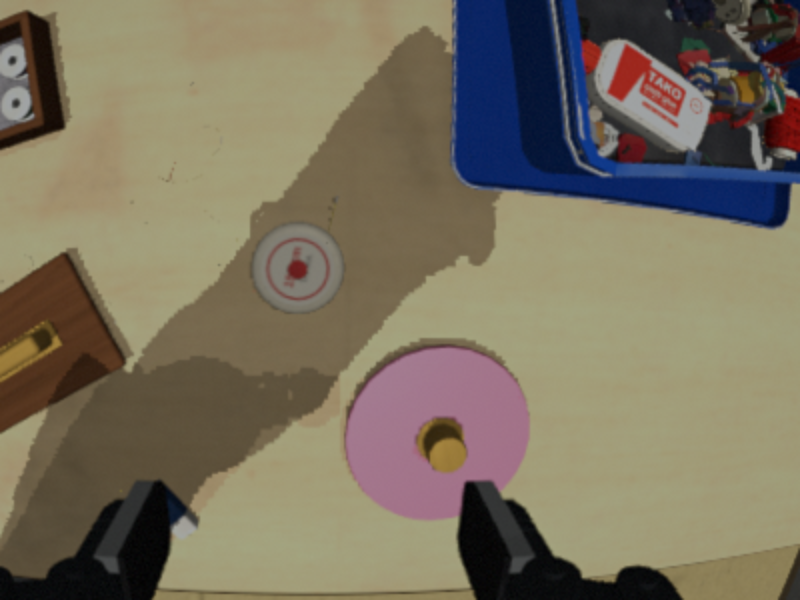

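Tape case centre is at crop (298,268), its end pointing up-right at (334,200); the pink lid (440,435) is well off. Now I'll triangulate the case centre from its red hub in both views.

```bash
cat >> h.py <<'E'
def ld(t): return cv2.imread(f"pics/{t}.png"),np.load(t+".npy",allow_pickle=True).item()
E
python3 - <<'E'
from h import *
rs=[]
for t,c in [("w1",(277,121)),("w2",(249,134))]:
    im,p=ld(t);im=im.astype(int);m=np.zeros(im.shape[:2],np.uint8)
    red=(im[...,2]>im[...,1]+40);m[c[1]-8:c[1]+9,c[0]-8:c[0]+9]=red[c[1]-8:c[1]+9,c[0]-8:c[0]+9]
    M=cv2.moments(m,True);u=(M['m10']/M['m00'],M['m01']/M['m00']);print(t,u,M['m00'],onz(wray(p,u),.014).round(4));rs.append(wray(p,u))
X,e=tri(rs);print(X.round(4),np.round(e,4));go(X[0],X[1],0.05,0)
E
```

```text
w1 (277.3125, 121.15625) 32.0 [ 0.5044 -0.3897  0.014 ]
w2 (248.12857142857143, 134.15714285714284) 70.0 [ 0.5046 -0.3892  0.014 ]
[ 0.5048 -0.3894  0.0166] [0.0002 0.0002]
row [0.002, -0.003, -0.001, 0.035, -0.009, 0.153] n 4 yaw -0.001 p [ 0.4694 -0.3979  0.2026] q7 -0.91 t 2.7
```

```bash
echo '[{"pos":[0.01,-0.003,0.045],"finger_gap":0.9},{"pos":[0.02,-0.006,0.09],"finger_gap":0.9},{"pos":[0.035,-0.008,0.13],"finger_gap":0.9},{"pos":[0.035,-0.008,0.15],"finger_gap":0.9},{"pos":[0.035,-0.008,0.15],"finger_gap":0.9}]' > m.json && python3 -m crank m.json ; for i in 1 2; do echo '[{"finger_gap":0.9}]' > m.json && python3 -m crank m.json|head -3; done; python3 -c "
from h import *
go(0.5046,-0.389,-0.003,0);p=P('wrist');s,e,R=pose();print(R.inv().apply(-p['R'].T@p['t']-e))
im,p=ld('w2');"
```

```text
time: 3.2
ee_pos: [0.5038, -0.3882, 0.0492]
eef_rot: [-0.0, 1.0, 0.0, -0.0]
force: [-0.0, 0.7, 1.0]
width: 0.904
grip_force: 0.0
time: 3.3
ee_pos: [0.5045, -0.3898, 0.0521]
eef_rot: [0.001, 1.0, -0.0, 0.001]
time: 3.4
ee_pos: [0.5045, -0.39, 0.0526]
eef_rot: [0.001, 1.0, -0.0, 0.002]
row [0.003, -0.003, -0.001, -0.0, -0.001, 0.056] n 2 yaw -0.001 p [ 0.5045 -0.39    0.0526] q7 -0.95 t 3.4
[ 0.08033109  0.00127443 -0.14181196]
```

```bash
echo '[{"pos":[0,-0.001,0.03],"finger_gap":0.9},{"pos":[0,-0.001,0.055],"finger_gap":0.9},{"pos":[0,-0.001,0.055],"finger_gap":0.9},{"pos":[0,-0.001,0.055],"finger_gap":0.9},{"pos":[0,-0.001,0.055],"finger_gap":0.4}]' > m.json && python3 -m crank m.json 40; echo '[{"finger_gap":0.4},{"finger_gap":0.4},{"finger_gap":0.4},{"finger_gap":0.4}]' > m.json && python3 -m crank m.json
```

```text
time: 3.9
ee_pos: [0.5044, -0.3887, -0.0031]
eef_rot: [0.001, 1.0, -0.0, 0.001]
force: [-0.3, -0.5, 0.2]
width: 0.751
grip_force: 0.0
time: 4.3
ee_pos: [0.5044, -0.3886, -0.0029]
eef_rot: [0.001, 1.0, -0.0, 0.001]
force: [-1.9, 0.8, 10.5]
width: 0.596
grip_force: 45.3
```

```bash
echo '[{"pos":[0,0,-0.05],"finger_gap":0.4},{"pos":[0,-0.02,-0.095],"finger_gap":0.4},{"pos":[0,-0.06,-0.125],"finger_gap":0.4},{"pos":[0,-0.1,-0.155],"finger_gap":0.4},{"pos":[0,-0.14,-0.185],"finger_gap":0.4}]' > m.json && python3 -m crank m.json;echo '[{"pos":[-0.01,-0.045,-0.02],"finger_gap":0.4},{"pos":[-0.02,-0.09,-0.04],"finger_gap":0.4},{"pos":[-0.03,-0.135,-0.06],"finger_gap":0.4},{"pos":[-0.04,-0.18,-0.08],"finger_gap":0.4},{"pos":[-0.05,-0.225,-0.1],"finger_gap":0.4}]' > m.json && python3 -m crank m.json;  echo '[{"pos":[0,-0.045,-0.02],"finger_gap":0.4},{"pos":[0,-0.06,-0.06],"finger_gap":0.4},{"pos":[0,-0.06,-0.06],"finger_gap":0.4},{"pos":[0,-0.06,-0.06],"finger_gap":0.4}]' > m.json && python3 -m crank m.json; python3 look.py w3 round_box square_box oblong_box oblong_lid round_lid square_lid needle_tube tape_measure
```

```text
time: 4.8
ee_pos: [0.5034, -0.2464, 0.1821]
eef_rot: [0.0, 1.0, -0.0, 0.001]
force: [1.9, 0.0, -1.1]
width: 0.597
grip_force: 42.2
time: 5.3
ee_pos: [0.453, -0.0222, 0.2812]
eef_rot: [0.0, 1.0, -0.0, 0.001]
force: [1.1, 0.4, -0.4]
width: 0.592
grip_force: 42.2
time: 5.7
ee_pos: [0.4539, 0.0363, 0.3406]
eef_rot: [-0.0, 1.0, 0.0, 0.002]
force: [0.1, -0.4, -1.2]
width: 0.597
grip_force: 42.3
round_box 0.74 [85.2, 183.2] z0: [0.3897, 0.3625, 0.0]
round_box 0.59 [299.9, 22.1] z0: [0.6581, -0.0344, 0.0]
square_box 0.88 [398.4, 51.9] z0: [0.6237, -0.2075, 0.0]
oblong_box 0.61 [160.2, 44.2] z0: [0.6273, 0.1928, 0.0]
oblong_lid 0.58 [401.6, 147.0] z0: [0.456, -0.2232, 0.0]
round_lid 0.96 [493.0, 177.5] z0: [0.4033, -0.4745, 0.0]
round_lid 0.68 [287.0, 128.7] z0: [0.4807, -0.0145, 0.0]
round_lid 0.37 [400.7, 50.7] z0: [0.6266, -0.2121, 0.0]
square_lid 0.9 [159.6, 144.0] z0: [0.4581, 0.1996, 0.0]
needle_tube 0.73 [82.5, 106.6] z0: [0.5342, 0.349, 0.0]
tape_measure 0.96 [260.5, 239.9] z0: [0.28, 0.028, 0.0]
```

View pics/w3.png

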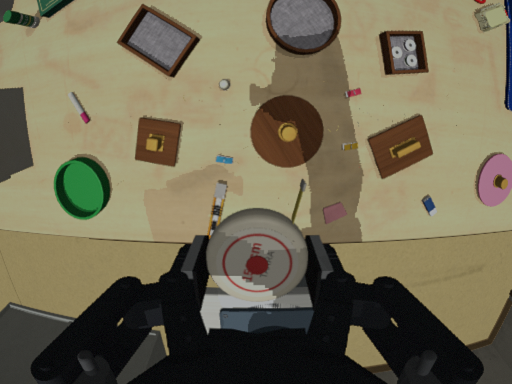

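Tape held between the pads at (258,255), its end up at (300,200). w3 shows wood round box (304,20), green look-alike (82,188), oblong box (160,40), square box (404,52), lids round (287,130), square (158,141), oblong (401,147), needle (78,107). Next I'll fit the outlines with known shapes over several views, leaving height free as a check.

```bash
cat >> h.py <<'E'
def proj(p,X):
    c=X@p['R'].T+p['t']
    if 'wrist' in p:
        rr=np.hypot(c[:,0],c[:,1]);k=np.arctan2(rr,c[:,2])/np.maximum(rr,1e-9)
        return np.c_[p['cx']+p['fx']*c[:,0]*k,p['cy']+p['fy']*c[:,1]*k]
    return np.c_[p['cx']+p['fx']*c[:,0]/c[:,2],p['cy']+p['fy']*c[:,1]/c[:,2]]
def outline(kind,a,b,n=160):
    t=np.arange(n)/n
    if kind=='c': return np.c_[a/2*np.cos(2*np.pi*t),a/2*np.sin(2*np.pi*t)]
    q=np.array([[a,b],[-a,b],[-a,-b],[a,-b],[a,b]])/2
    L=np.r_[0,np.cumsum(np.linalg.norm(np.diff(q,axis=0),axis=1))]
    return np.c_[[np.interp(t*L[-1],L,q[:,i]) for i in (0,1)]].T
SH=dict(round_box=('c',116,116,32),oblong_box=('r',76,112,32),square_box=('r',72,72,32),round_lid=('c',118,118,15),oblong_lid=('r',78,114,15),square_lid=('r',74,74,15))
from scipy.optimize import minimize
def imgs(tags):
    out=[]
    for t in tags:
        if t=='top0': im,p=cv2.imread('pics/top0.png'),P('top')
        elif t=='side0': im,p=cv2.imread('pics/side0.png'),P('side')
        else: im,p=ld(t);p['wrist']=1
        g=im.astype(np.float32);G=np.zeros(g.shape[:2],np.float32)
        for s,w in ((2.5,.5),(1.,1.)):
            f=cv2.GaussianBlur(g,(0,0),s)
            m=np.sqrt(sum(cv2.Sobel(f,cv2.CV_32F,*d)[...,k]**2 for d in ((1,0),(0,1)) for k in range(3)))
            G+=w*np.minimum(m/np.percentile(m,97),1.5)
        out.append((G,p))
    return out
def fit(name,x,y,I,yaws=None,z=None):
    k,a,b,zt=SH[name];zt/=1e3
    ol=[outline(k,a/1e3,b/1e3)]
    if 'box' in name: ol.append(outline(k,(a-12)/1e3,(b-12)/1e3))
    ol=np.vstack(ol)
    def cost(v):
        c,s=np.cos(v[2]),np.sin(v[2]);W=np.c_[ol@np.array([[c,s],[-s,c]])+v[:2],np.full(len(ol),v[3])]
        S=[]
        for G,p in I:
            u=proj(p,W).astype(np.float32)
            ok=(u[:,0]>1)&(u[:,1]>1)&(u[:,0]<510)&(u[:,1]<382)
            if ok.mean()<.6: continue
            S.append(cv2.remap(G,u[ok,0][None],u[ok,1][None],cv2.INTER_LINEAR).mean())
        return -np.mean(S) if S else 0
    best=None
    for yw in ([0] if k=='c' else np.arange(0,np.pi if a!=b else np.pi/2,.15)):
        for dx in (-.008,0,.008):
            for dy in (-.008,0,.008):
                v=np.array([x+dx,y+dy,yw,zt]);c=cost(v)
                if best is None or c<best[0]: best=(c,v)
    s0=best[1]
    sim=np.array([s0]+[s0+d for d in np.diag([.006,.006,.1,.005])])
    R=minimize(cost,s0,method='Nelder-Mead',options=dict(initial_simplex=sim,xatol=1e-5,fatol=1e-5,maxiter=600))
    R2=minimize(lambda v:cost(np.r_[v,zt]),R.x[:3],method='Nelder-Mead',options=dict(initial_simplex=np.array([R.x[:3]]+[R.x[:3]+d for d in np.diag([.003,.003,.03])]),xatol=1e-5,fatol=1e-5))
    print(name,"free z:",R.x.round(4),round(R.fun,3)," fixed z:",R2.x.round(4),round(R2.fun,3));return R2.x
G0=dict(round_box=(.663,-.03),oblong_box=(.628,.193),square_box=(.624,-.205),round_lid=(.477,-.012),oblong_lid=(.46,-.21),square_lid=(.465,.199))
E
python3 - <<'E'
from h import *
for tags in (['w1','w3'],['w1','w3','top0']):
    print(tags);I=imgs(tags)
    for n,(x,y) in G0.items(): fit(n,x,y,I)
go(.66,-.03,.1,0)
E
```

```text
['w1', 'w3']
round_box free z: [ 0.6601 -0.0363  0.103   0.0305] -1.148  fixed z: [ 0.66   -0.0367  0.1459] -1.139
oblong_box free z: [0.6321 0.1934 2.5101 0.0292] -1.126  fixed z: [0.6315 0.1925 2.5091] -1.122
square_box free z: [ 0.622  -0.21    0.1681  0.0309] -1.226  fixed z: [ 0.6219 -0.2099  0.1688] -1.22
round_lid free z: [ 0.4778 -0.0136  0.0799  0.0097] -1.444  fixed z: [ 0.4783 -0.0144  0.0828] -1.267
oblong_lid free z: [ 0.4599 -0.218   0.4476  0.0104] -1.5  fixed z: [ 0.4604 -0.2174  0.4472] -1.35
square_lid free z: [0.4662 0.1964 1.3752 0.0209] -1.585  fixed z: [0.4653 0.1986 1.3734] -1.565
['w1', 'w3', 'top0']
round_box free z: [ 0.6605 -0.0365  0.0881  0.0308] -1.192  fixed z: [ 0.6601 -0.0366  0.1069] -1.188
oblong_box free z: [0.6227 0.1827 2.5095 0.0566] -1.224  fixed z: [0.6248 0.1833 2.5141] -1.111
square_box free z: [ 0.6222 -0.21    0.1677  0.0311] -1.231  fixed z: [ 0.6219 -0.2101  0.1682] -1.228
round_lid free z: [ 0.4777 -0.0132  0.1103  0.0094] -1.599  fixed z: [ 0.4782 -0.0137  0.1207] -1.47
oblong_lid free z: [ 0.4599 -0.2177  0.4478  0.0104] -1.625  fixed z: [ 0.4601 -0.2166  0.4477] -1.526
square_lid free z: [0.4644 0.2007 1.3712 0.0103] -1.687  fixed z: [0.4649 0.1992 1.3698] -1.673
row [0.0, 0.001, -0.001, 0.207, 0.066, 0.239] n 7 yaw -0.001 p [0.4536 0.0359 0.3388] q7 -1.76 t 6.15
```

Fits agree with the required heights (box rims ≈30 mm, plates ≈10–15 mm) and sit within reach. Carrying the tape to the round box at (0.655, −0.037).

```bash
echo '[{"pos":[0.035,0.015,0.03],"finger_gap":0.4},{"pos":[0.07,0.03,0.06],"finger_gap":0.4},{"pos":[0.105,0.045,0.09],"finger_gap":0.4},{"pos":[0.14,0.06,0.12],"finger_gap":0.4},{"pos":[0.175,0.072,0.155],"finger_gap":0.4}]' > m.json && python3 -m crank m.json;echo '[{"pos":[0.0265,0.0005,0.04],"finger_gap":0.4},{"pos":[0.0265,0.0005,0.085],"finger_gap":0.4},{"pos":[0.0265,0.0005,0.095],"finger_gap":0.4},{"pos":[0.0265,0.0005,0.095],"finger_gap":0.4},{"pos":[0.0265,0.0005,0.095],"finger_gap":0.4}]' > m.json && python3 -m crank m.json; python3 look.py w4 round_box tape_measure; python3 -c "
from h import *
go(.655,-.0366,.004,0)"
```

```text
time: 6.65
ee_pos: [0.6298, -0.0369, 0.1836]
eef_rot: [0.0, 1.0, -0.0, 0.0]
force: [0.8, -0.4, -0.0]
width: 0.596
grip_force: 42.3
time: 7.15
ee_pos: [0.6554, -0.0361, 0.0919]
eef_rot: [0.0, 1.0, -0.0, 0.001]
force: [0.5, -0.2, 0.5]
width: 0.597
grip_force: 42.3
round_box 0.97 [257.3, 185.3] z0: [0.6627, -0.038, 0.0]
round_box 0.57 [12.8, 342.5] z0: [0.3927, 0.3675, 0.0]
tape_measure 0.55 [258.7, 235.5] z0: [0.6165, -0.0392, 0.0]
row [0.0, -0.004, -0.0, -0.001, 0.0, 0.089] n 2 yaw -0.0 p [ 0.6558 -0.0361  0.0925] q7 -1.58 t 7.3
```

View pics/w4.png

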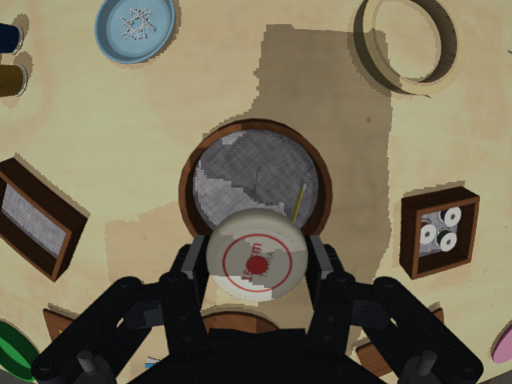

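The wood-brown round box with grey felt (256,190) lies directly ahead below the tape (confirmed: not green). Lowering.

```bash
echo '[{"pos":[-0.001,0,0.035],"finger_gap":0.4},{"pos":[-0.001,0,0.06],"finger_gap":0.4},{"pos":[-0.001,0,0.078],"finger_gap":0.4},{"pos":[-0.001,0,0.088],"finger_gap":0.4},{"pos":[-0.001,0,0.088],"finger_gap":0.4}]' > m.json && python3 -m crank m.json;echo '[{"finger_gap":0.7},{"finger_gap":0.7},{"pos":[0,0,-0.025],"finger_gap":0.7},{"pos":[0,0,-0.07],"finger_gap":0.7},{"pos":[0,0,-0.09],"finger_gap":0.7}]' > m.json && python3 -m crank m.json
```

```text
time: 7.8
ee_pos: [0.6541, -0.036, 0.003]
eef_rot: [-0.0, 1.0, -0.0, 0.001]
force: [-0.1, -0.5, 0.2]
width: 0.597
grip_force: 42.5
time: 8.3
ee_pos: [0.6554, -0.0363, 0.096]
eef_rot: [0.0, 1.0, -0.0, 0.002]
force: [0.3, 0.0, 0.6]
width: 0.7
grip_force: 0.0
```

```bash
echo '[{"pos":[-0.018,-0.035,-0.025],"finger_gap":0.7},{"pos":[-0.036,-0.07,-0.05],"finger_gap":0.7},{"pos":[-0.055,-0.105,-0.08],"finger_gap":0.7},{"pos":[-0.073,-0.145,-0.1],"finger_gap":0.7},{"pos":[-0.09,-0.185,-0.12],"finger_gap":0.7}]' > m.json && python3 -m crank m.json;echo '[{"pos":[-0.02,-0.04,0],"finger_gap":0.5},{"pos":[-0.04,-0.08,0],"finger_gap":0.5},{"pos":[-0.06,-0.12,0],"finger_gap":0.5},{"pos":[-0.08,-0.155,0],"finger_gap":0.5},{"pos":[-0.08,-0.155,0],"finger_gap":0.5}]' > m.json && python3 -m crank m.json;echo '[{"finger_gap":0.5}]' > m.json && python3 -m crank m.json; python3 look.py w5 needle_tube tape_measure oblong_box square_lid
```

```text
time: 8.8
ee_pos: [0.563, 0.1502, 0.2139]
eef_rot: [-0.0, 1.0, -0.0, 0.001]
force: [0.9, 0.2, 0.1]
width: 0.699
grip_force: 0.0
time: 9.3
ee_pos: [0.4798, 0.3106, 0.2125]
eef_rot: [-0.002, 1.0, 0.004, -0.0]
force: [0.7, 0.4, -0.2]
width: 0.502
grip_force: 0.0
time: 9.4
ee_pos: [0.4832, 0.3049, 0.2125]
eef_rot: [-0.0, 1.0, 0.001, 0.0]
force: [0.5, -0.8, 0.5]
width: 0.497
grip_force: 0.0
needle_tube 0.63 [214.5, 119.9] z0: [0.5345, 0.3539, 0.0]
tape_measure 0.88 [494.1, 49.8] z0: [0.6643, -0.0468, 0.0]
oblong_box 0.74 [348.8, 45.8] z0: [0.6286, 0.1931, 0.0]
oblong_box 0.33 [490.6, 48.4] z0: [0.6648, -0.0389, 0.0]
square_lid 0.97 [336.8, 178.5] z0: [0.462, 0.2017, 0.0]
```

View pics/w5.png

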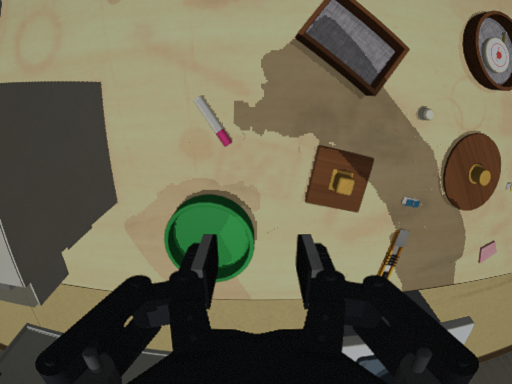

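Tape lies in the round box (498,55). Needle tube runs from (198,98) to the pink end (229,144); green box (210,235) and grey case (50,180) stay clear. I'll measure the tube in both w3 and w5.

```bash
python3 - <<'E'
from h import *
res=[]
for t,(x0,y0,x1,y1) in [("w5",(185,88,242,154)),("w3",(60,85,100,130))]:
    im,p=ld(t);c=im[y0:y1,x0:x1].astype(np.float32);med=np.median(c.reshape(-1,3),axis=0)
    hue=c[...,0]-c[...,1]; h0=np.median(hue)
    m=(((hue-h0)>22)).astype(np.uint8)
    n,l,st,ce=cv2.connectedComponentsWithStats(m);print(st.tolist()[:6])
    m=cv2.morphologyEx(m,cv2.MORPH_CLOSE,np.ones((5,5)));n,l,st,ce=cv2.connectedComponentsWithStats(m)
    k=1+np.argmax(st[1:,4]);pts=np.argwhere(l==k)[:,::-1].astype(np.float32)
    r_=cv2.minAreaRect(pts);print(t,r_[0][0]+x0,r_[0][1]+y0,r_[1],r_[2])
    b=cv2.boxPoints(r_)+[x0,y0];d=b[1]-b[0];e=b[2]-b[1]
    if np.linalg.norm(d)>np.linalg.norm(e): E=((b[0]+b[3])/2,(b[1]+b[2])/2)
    else: E=((b[0]+b[1])/2,(b[2]+b[3])/2)
    if E[0][1]>E[1][1]:E=E[::-1]
    A,B=[onz(wray(p,u),.009) for u in E];print(A.round(4),B.round(4),"mid",((A+B)/2).round(4),"L",np.linalg.norm(A-B).round(4),"yaw",np.arctan2(*(B-A)[[1,0]]).round(3))
    res.append(wray(p,(r_[0][0]+x0,r_[0][1]+y0)))
X,e=tri(res);print(X.round(4),np.round(e,4))
E
```

```text
[[0, 0, 57, 66, 3258], [9, 8, 38, 51, 504]]
w5 212.6391716003418 120.90596771240234 (56.05292510986328, 9.226449966430664) 55.95406723022461
[0.562  0.3727 0.009 ] [0.5063 0.3369 0.009 ] mid [0.5341 0.3548 0.009 ] L 0.0662 yaw -2.569
[[0, 0, 40, 45, 1604], [8, 7, 22, 31, 196]]
w3 78.64719009399414 107.10449409484863 (34.13127517700195, 6.020378112792969) 58.570438385009766
[0.563  0.3703 0.009 ] [0.5062 0.3343 0.009 ] mid [0.5346 0.3523 0.009 ] L 0.0672 yaw -2.576
[0.5339 0.3556 0.0034] [0.0003 0.0003]
```

```bash
python3 -c "
from h import *
go(.534,.3545,.06,.571)"
```

```text
row [0.0, -0.0, -0.574, 0.049, -0.052, 0.152] n 4 yaw -0.003 p [0.4845 0.3026 0.212 ] q7 -2.22 t 9.65
```

To row units: -0.574 rad / 6.2832 = -0.0914.

```bash
echo '[{"turn_vec":[0,0,-0.0239],"pos":[0.015,-0.015,0.03],"finger_gap":0.4},{"turn_vec":[0,0,-0.0477],"pos":[0.03,-0.03,0.07],"finger_gap":0.4},{"turn_vec":[0,0,-0.0716],"pos":[0.045,-0.045,0.11],"finger_gap":0.4},{"turn_vec":[0,0,-0.0914],"pos":[0.049,-0.052,0.152],"finger_gap":0.4},{"turn_vec":[0,0,-0.0914],"pos":[0.049,-0.052,0.152],"finger_gap":0.4}]' > m.json && python3 -m crank m.json;echo '[{"finger_gap":0.4},{"finger_gap":0.4}]' > m.json && python3 -m crank m.json; python3 -c "
from h import *
go(.534,.3545,.001,.571)"
```

```text
time: 10.15
ee_pos: [0.5307, 0.3537, 0.0541]
eef_rot: [0.001, 0.959, 0.284, -0.004]
force: [-0.8, -0.6, 0.9]
width: 0.399
grip_force: 0.0
time: 10.35
ee_pos: [0.5338, 0.3558, 0.0622]
eef_rot: [-0.0, 0.96, 0.281, 0.001]
force: [-0.8, -0.6, -0.5]
width: 0.402
grip_force: 0.0
row [0.0, -0.003, -0.001, -0.001, 0.001, 0.061] n 2 yaw 0.57 p [0.5338 0.3558 0.0622] q7 -1.79 t 10.35
```

```bash
echo '[{"pos":[-0.001,0.001,0.035],"finger_gap":0.4},{"pos":[-0.001,0.001,0.059],"finger_gap":0.4},{"pos":[-0.001,0.001,0.06],"finger_gap":0.4},{"pos":[-0.001,0.001,0.06],"finger_gap":0.4},{"pos":[-0.001,0.001,0.06],"finger_gap":0}]' > m.json && python3 -m crank m.json 30;echo '[{"finger_gap":0},{"finger_gap":0},{"finger_gap":0},{"finger_gap":0}]' > m.json && python3 -m crank m.json;echo '[{"pos":[0,0,-0.04],"finger_gap":0},{"pos":[0,0,-0.08],"finger_gap":0},{"pos":[0,0,-0.1],"finger_gap":0},{"pos":[0,0,-0.1],"finger_gap":0}]' > m.json && python3 -m crank m.json; python3 -c "
from h import *
go(.6285,.1915,.1,.94)"
```

```text
time: 10.85
ee_pos: [0.5333, 0.3551, 0.0022]
eef_rot: [-0.0, 0.959, 0.283, 0.001]
force: [0.2, 0.4, 0.1]
width: 0.248
grip_force: 0.0
time: 11.25
ee_pos: [0.5331, 0.3551, 0.0019]
eef_rot: [-0.0, 0.959, 0.283, 0.001]
force: [-1.6, -1.1, 8.0]
width: 0.095
grip_force: 31.5
time: 11.65
ee_pos: [0.5342, 0.3558, 0.1044]
eef_rot: [-0.001, 0.959, 0.283, 0.003]
force: [1.0, -0.2, -0.3]
width: 0.095
grip_force: 30.4
row [0.001, -0.007, -0.367, -0.01, 0.189, 0.004] n 4 yaw 0.573 p [0.5342 0.3558 0.1044] q7 -1.78 t 11.65
```

To row units: -0.367 rad / 6.2832 = -0.0584.

```bash
echo '[{"turn_vec":[0,0,-0.0159],"pos":[-0.002,0.045,0],"finger_gap":0},{"turn_vec":[0,0,-0.0318],"pos":[-0.005,0.09,0],"finger_gap":0},{"turn_vec":[0,0,-0.0477],"pos":[-0.008,0.14,0],"finger_gap":0},{"turn_vec":[0,0,-0.0584],"pos":[-0.01,0.189,0.004],"finger_gap":0},{"turn_vec":[0,0,-0.0584],"pos":[-0.01,0.189,0.004],"finger_gap":0}]' > m.json && python3 -m crank m.json;echo '[{"finger_gap":0}]' > m.json && python3 -m crank m.json; python3 look.py w6 oblong_box needle_tube; python3 - <<'E'
from h import *
for tg in (['w3','w5'],['w5','w6'],['w3','w5','w6']):
    v=fit('oblong_box',.628,.192,imgs(tg))
go(v[0],v[1],.008,v[2]+np.pi/2)
E
```

```text
time: 12.15
ee_pos: [0.6302, 0.1796, 0.0946]
eef_rot: [0.003, 0.894, 0.449, -0.001]
force: [-0.5, -1.6, -1.2]
width: 0.095
grip_force: 30.4
time: 12.25
ee_pos: [0.6268, 0.1881, 0.0951]
eef_rot: [0.0, 0.892, 0.451, -0.001]
force: [-0.3, 0.7, -0.2]
width: 0.098
grip_force: 30.4
oblong_box 0.81 [256.8, 183.7] z0: [0.6314, 0.1923, 0.0]
needle_tube 0.67 [255.9, 244.3] z0: [0.5967, 0.1467, 0.0]
oblong_box free z: [0.6319 0.1929 2.5106 0.0303] -1.115  fixed z: [0.6316 0.1932 2.5113] -1.1
oblong_box free z: [0.6362 0.1991 2.5122 0.0308] -0.931  fixed z: [0.6362 0.1993 2.5124] -0.918
oblong_box free z: [0.6318 0.1931 2.5106 0.0305] -1.077  fixed z: [0.6318 0.1932 2.5096] -1.056
row [-0.001, -0.0, 0.004, 0.004, 0.004, 0.088] n 2 yaw 0.943 p [0.6257 0.1922 0.0958] q7 -1.2 t 12.4
```

View pics/w6.png

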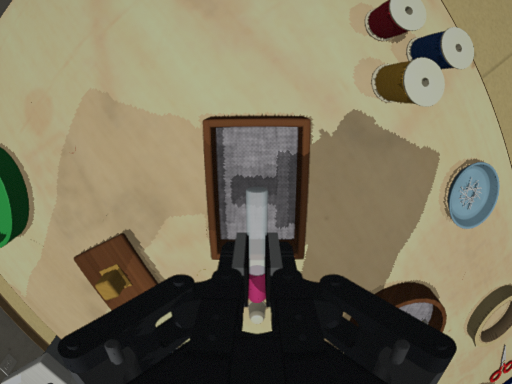

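Needle (256,240) held straight, aligned with the oblong box (257,185). Lowering, releasing.

```bash
echo '[{"pos":[0.004,0.003,0.035],"finger_gap":0},{"pos":[0.004,0.003,0.06],"finger_gap":0},{"pos":[0.004,0.003,0.08],"finger_gap":0},{"pos":[0.004,0.003,0.088],"finger_gap":0},{"pos":[0.004,0.003,0.088],"finger_gap":0}]' > m.json && python3 -m crank m.json;echo '[{"finger_gap":0.3},{"finger_gap":0.3},{"finger_gap":0.3},{"pos":[0,0,-0.04],"finger_gap":0.3},{"pos":[0,0,-0.09],"finger_gap":0.3}]' > m.json && python3 -m crank m.json; python3 -c "
from h import *
go(.49,.19,.22,None);go(.42,.19,.22,1.37)"
```

```text
time: 12.9
ee_pos: [0.6304, 0.1935, 0.0074]
eef_rot: [-0.0, 0.891, 0.454, -0.0]
force: [0.1, -0.5, 0.1]
width: 0.093
grip_force: 31.6
time: 13.4
ee_pos: [0.6298, 0.1913, 0.097]
eef_rot: [-0.0, 0.891, 0.453, -0.002]
force: [0.9, -0.2, 0.2]
width: 0.298
grip_force: 0.0
row [-0.003, 0.004, -0.0, -0.084, -0.113, -0.122] n 4 yaw 0.941 p [0.6298 0.1913 0.097 ] q7 -1.2 t 13.4
row [-0.003, 0.003, -0.429, -0.125, -0.169, -0.122] n 5 yaw 0.941 p [0.6298 0.1913 0.097 ] q7 -1.2 t 13.4
```

```bash
python3 -c "
from h import *
go(.46,.14,.2,1.37)"
```

```text
row [-0.003, 0.003, -0.429, -0.142, -0.107, -0.102] n 5 yaw 0.941 p [0.6298 0.1913 0.097 ] q7 -1.2 t 13.4
```

To row units: -0.429 rad / 6.2832 = -0.0683.

```bash
echo '[{"turn_vec":[0,0,-0.0159],"pos":[-0.025,-0.02,-0.03],"finger_gap":0.6},{"turn_vec":[0,0,-0.0318],"pos":[-0.06,-0.045,-0.055],"finger_gap":0.6},{"turn_vec":[0,0,-0.0477],"pos":[-0.09,-0.07,-0.08],"finger_gap":0.6},{"turn_vec":[0,0,-0.0683],"pos":[-0.12,-0.09,-0.102],"finger_gap":0.6},{"turn_vec":[0,0,-0.0683],"pos":[-0.142,-0.107,-0.102],"finger_gap":0.6}]' > m.json && python3 -m crank m.json;echo '[{"finger_gap":0.6},{"finger_gap":0.6}]' > m.json && python3 -m crank m.json; python3 look.py w7 square_lid needle_tube; python3 - <<'E'
from h import *
for tg in (['w5','w7'],['w3','w5','w7'],['w7']): v=fit('square_lid',.465,.198,imgs(tg))
# knob top: brass triangulation check by colour
E
```

```text
time: 13.9
ee_pos: [0.4606, 0.1398, 0.2028]
eef_rot: [0.001, 0.773, 0.634, 0.002]
force: [1.1, -1.0, 0.1]
width: 0.6
grip_force: 0.0
time: 14.1
ee_pos: [0.4616, 0.14, 0.2006]
eef_rot: [0.001, 0.775, 0.632, 0.001]
force: [0.6, 0.3, 0.8]
width: 0.601
grip_force: 0.0
square_lid 0.86 [248.6, 114.8] z0: [0.4647, 0.1963, 0.0]
needle_tube 0.84 [387.5, 94.5] z0: [0.6348, 0.1928, 0.0]
square_lid free z: [0.4638 0.2014 1.3717 0.011 ] -1.575  fixed z: [0.4645 0.2021 1.3727] -1.496
square_lid free z: [0.4638 0.2012 1.374  0.0103] -1.532  fixed z: [0.4646 0.2017 1.3741] -1.384
square_lid free z: [0.4639 0.2013 1.3719 0.0116] -1.598  fixed z: [0.4643 0.2012 1.3729] -1.554
```

View pics/w7.png

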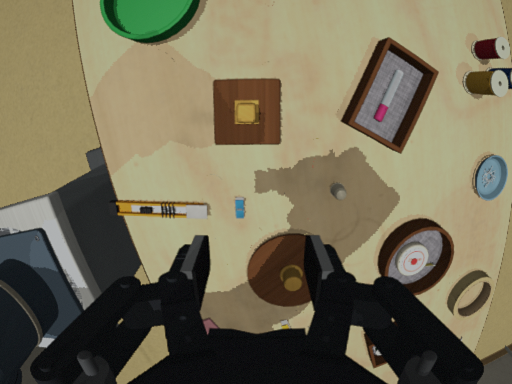

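Needle lies flat in the oblong box (390,95), tape in the round box (413,262); the square lid (247,112) is aligned with the tool.

```bash
python3 -c "
from h import *
go(.464,.2013,.07,1.373)"; echo '[{"pos":[0.025,0.004,0.04],"finger_gap":0.6},{"pos":[0.05,0.008,0.08],"finger_gap":0.6},{"pos":[0.06,0.01,0.115],"finger_gap":0.6},{"pos":[0.06,0.01,0.13],"finger_gap":0.6},{"pos":[0.06,0.01,0.13],"finger_gap":0.6}]' > m.json && python3 -m crank m.json 50; echo '[{"finger_gap":0.6},{"finger_gap":0.6}]' > m.json && python3 -m crank m.json; python3 -c "
from h import *
go(.464,.2013,.018,1.373)"
```

```text
row [0.0, -0.001, -0.004, 0.06, -0.01, 0.13] n 3 yaw 1.369 p [0.4621 0.1405 0.1998] q7 -0.82 t 14.25
time: 14.75
ee_pos: [0.482, 0.1972, 0.067]
eef_rot: [-0.001, 0.774, 0.633, -0.002]
force: [-0.7, 0.3, 0.4]
width: 0.607
grip_force: 0.0
time: 14.95
ee_pos: [0.4838, 0.1971, 0.0708]
eef_rot: [0.0, 0.775, 0.632, 0.001]
force: [0.1, 0.1, 0.2]
width: 0.598
grip_force: 0.0
row [0.001, -0.001, -0.004, 0.0, -0.02, 0.053] n 2 yaw 1.369 p [0.4838 0.1971 0.0708] q7 -1.04 t 14.95
```

```bash
echo '[{"pos":[0,-0.02,0.01],"finger_gap":0.6},{"pos":[0,-0.02,0.035],"finger_gap":0.6},{"pos":[0,-0.02,0.053],"finger_gap":0.6},{"pos":[0,-0.02,0.053],"finger_gap":0.6},{"pos":[0,-0.02,0.053],"finger_gap":0}]' > m.json && python3 -m crank m.json 50; echo '[{"finger_gap":0},{"finger_gap":0},{"finger_gap":0},{"finger_gap":0},{"finger_gap":0}]' > m.json && python3 -m crank m.json; python3 -c "
from h import *
go(.622,-.21,.13,1.739)"
```

```text
time: 15.45
ee_pos: [0.464, 0.201, 0.0178]
eef_rot: [0.0, 0.775, 0.632, 0.0]
force: [0.4, -0.3, 0.2]
width: 0.444
grip_force: 0.0
time: 15.95
ee_pos: [0.4644, 0.2012, 0.0183]
eef_rot: [0.0, 0.775, 0.632, 0.001]
force: [-0.1, -0.7, 5.5]
width: 0.218
grip_force: 49.2
row [0.002, -0.001, -0.37, -0.371, 0.237, -0.112] n 10 yaw 1.369 p [0.4644 0.2012 0.0183] q7 -1.13 t 15.95
```

The rows are not in the units I measure in: turns go in shares of 2 pi rad. I convert before sending: -0.1 rad / 6.2832 = -0.0159.

```bash
echo '[{"pos":[0,0,-0.035],"finger_gap":0},{"pos":[0,0,-0.075],"finger_gap":0},{"pos":[-0.03,0.02,-0.105],"finger_gap":0},{"turn_vec":[0,0,-0.008],"pos":[-0.07,0.045,-0.112],"finger_gap":0},{"turn_vec":[0,0,-0.0159],"pos":[-0.11,0.07,-0.112],"finger_gap":0}]' > m.json && python3 -m crank m.json; echo '[{"turn_vec":[0,0,-0.008],"pos":[-0.035,0.025,0],"finger_gap":0},{"turn_vec":[0,0,-0.0159],"pos":[-0.07,0.05,0],"finger_gap":0},{"turn_vec":[0,0,-0.0239],"pos":[-0.105,0.075,0],"finger_gap":0},{"turn_vec":[0,0,-0.0318],"pos":[-0.14,0.1,0],"finger_gap":0},{"turn_vec":[0,0,-0.0398],"pos":[-0.175,0.125,0],"finger_gap":0}]' > m.json && python3 -m crank m.json;  python3 -c "
from h import *
go(.622,-.21,.13,1.739)"
```

```text
time: 16.45
ee_pos: [0.5117, 0.0783, 0.1319]
eef_rot: [0.001, 0.741, 0.672, 0.002]
force: [0.3, 0.9, -0.3]
width: 0.222
grip_force: 49.3
time: 16.95
ee_pos: [0.6175, -0.1096, 0.1301]
eef_rot: [0.001, 0.652, 0.758, 0.0]
force: [0.3, -0.2, -0.9]
width: 0.222
grip_force: 49.3
row [0.001, 0.0, -0.018, -0.1, -0.011, 0.0] n 3 yaw 1.721 p [ 0.6175 -0.1096  0.1301] q7 -0.11 t 16.95
```

To row units: -0.018 rad / 6.2832 = -0.0029.

```bash
echo '[{"turn_vec":[0,0,-0.0029],"pos":[-0.04,-0.005,0],"finger_gap":0},{"turn_vec":[0,0,-0.0029],"pos":[-0.08,-0.011,0],"finger_gap":0},{"turn_vec":[0,0,-0.0029],"pos":[-0.1,-0.011,0],"finger_gap":0},{"turn_vec":[0,0,-0.0029],"pos":[-0.1,-0.011,0],"finger_gap":0},{"turn_vec":[0,0,-0.0029],"pos":[-0.1,-0.011,0],"finger_gap":0}]' > m.json && python3 -m crank m.json; echo '[{"finger_gap":0}]' > m.json && python3 -m crank m.json; python3 look.py w8 square_box square_lid;  python3 - <<'E'
from h import *
for tg in (['w1','w3','w8'],['w8'],['w1','w8'],['w1','w3','top0']): v=fit('square_box',.622,-.21,imgs(tg))
v[2]=.168
go(.622,-.21,.044,v[2]+np.pi/2)
E
```

```text
time: 17.45
ee_pos: [0.6207, -0.2081, 0.1296]
eef_rot: [0.0, 0.646, 0.763, 0.0]
force: [-0.2, 0.3, -0.8]
width: 0.221
grip_force: 49.3
time: 17.55
ee_pos: [0.6209, -0.2064, 0.1296]
eef_rot: [0.0, 0.645, 0.764, 0.001]
force: [0.1, 0.7, -1.0]
width: 0.222
grip_force: 49.3
square_box 0.71 [257.3, 180.4] z0: [0.6219, -0.2079, 0.0]
square_lid 0.65 [257.1, 231.8] z0: [0.6307, -0.2615, 0.0]
square_box free z: [ 0.622  -0.2097  0.1617  0.0303] -0.98  fixed z: [ 0.6218 -0.2093  0.1672] -0.974
square_box free z: [ 0.6263 -0.2037  0.4075  0.028 ] -0.511  fixed z: [ 0.6258 -0.2026  0.404 ] -0.503
square_box free z: [ 0.6222 -0.2096  0.1735  0.0295] -0.834  fixed z: [ 0.622  -0.2093  0.1724] -0.814
square_box free z: [ 0.6221 -0.21    0.1697  0.0311] -1.231  fixed z: [ 0.622  -0.2101  0.1683] -1.228
row [0.0, -0.0, 0.001, -0.004, 0.0, 0.085] n 2 yaw 1.74 p [ 0.6209 -0.2066  0.1293] q7 0.07 t 17.7
```

View pics/w8.png

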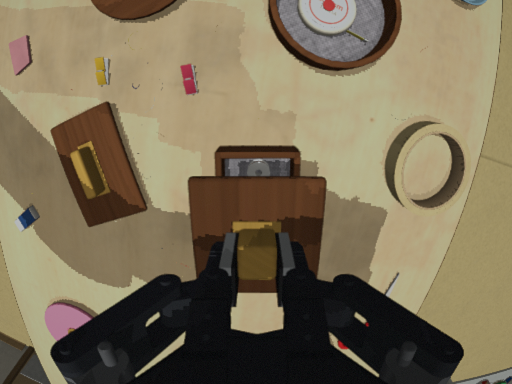

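Square lid (257,225) held square, box right behind (258,160), both symmetric about column 257. Lowering.

```bash
echo '[{"pos":[-0.003,0,0.03],"finger_gap":0},{"pos":[-0.003,0,0.055],"finger_gap":0},{"pos":[-0.003,0,0.07],"finger_gap":0},{"pos":[-0.003,0,0.08],"finger_gap":0},{"pos":[-0.003,0,0.085],"finger_gap":0}]' > m.json && python3 -m crank m.json; echo '[{"pos":[0,0,0.002],"finger_gap":0},{"pos":[0,0,0.002],"finger_gap":0}]' > m.json && python3 -m crank m.json
```

```text
time: 18.2
ee_pos: [0.6213, -0.2105, 0.0433]
eef_rot: [-0.0, 0.645, 0.764, -0.0]
force: [-0.7, -0.9, 0.6]
width: 0.22
grip_force: 49.3
time: 18.4
ee_pos: [0.6218, -0.2109, 0.0427]
eef_rot: [0.001, 0.646, 0.764, 0.0]
force: [0.3, 0.6, -0.8]
width: 0.224
grip_force: 49.3
```

```bash
echo '[{"finger_gap":0.5},{"finger_gap":0.5},{"pos":[0,0,-0.03],"finger_gap":0.5},{"pos":[0,0,-0.07],"finger_gap":0.5},{"pos":[0,0,-0.11],"finger_gap":0.6}]' > m.json && python3 -m crank m.json; python3 -c "
from h import *
go(.47,-.235,.18,2.018)"
```

```text
time: 18.9
ee_pos: [0.621, -0.2109, 0.1531]
eef_rot: [-0.0, 0.646, 0.764, 0.0]
force: [1.4, -0.7, -0.2]
width: 0.593
grip_force: 0.0
row [-0.0, -0.001, -0.28, 0.001, -0.153, -0.027] n 4 yaw 1.738 p [ 0.621  -0.2109  0.1531] q7 0.09 t 18.9
```

To row units: -0.28 rad / 6.2832 = -0.0446.

```bash
echo '[{"turn_vec":[0,0,-0.0159],"pos":[0,-0.04,-0.01],"finger_gap":0.6},{"turn_vec":[0,0,-0.0318],"pos":[0,-0.08,-0.02],"finger_gap":0.6},{"turn_vec":[0,0,-0.0446],"pos":[0,-0.12,-0.027],"finger_gap":0.6},{"turn_vec":[0,0,-0.0446],"pos":[0,-0.153,-0.027],"finger_gap":0.6},{"turn_vec":[0,0,-0.0446],"pos":[0,-0.153,-0.027],"finger_gap":0.6}]' > m.json && python3 -m crank m.json; echo '[{"finger_gap":0.5},{"finger_gap":0.5}]' > m.json && python3 -m crank m.json; python3 look.py w9 oblong_lid square_lid; python3 - <<'E'
from h import *
for tg in (['w1','w9'],['w1','w3','w9'],['w9']): v=fit('oblong_lid',.46,-.218,imgs(tg))
go(v[0],v[1],.06,v[2]+np.pi/2)
E
```

```text
time: 19.4
ee_pos: [0.4659, -0.2383, 0.1793]
eef_rot: [-0.001, 0.534, 0.845, -0.002]
force: [0.1, -0.3, -0.4]
width: 0.603
grip_force: 0.0
time: 19.6
ee_pos: [0.4716, -0.2362, 0.1792]
eef_rot: [0.001, 0.533, 0.846, 0.0]
force: [0.4, 0.5, -0.6]
width: 0.5
grip_force: 0.0
oblong_lid 0.74 [255.0, 151.0] z0: [0.4624, -0.2216, 0.0]
square_lid 0.95 [384.0, 210.9] z0: [0.6387, -0.2179, 0.0]
oblong_lid free z: [ 0.4596 -0.2183  0.4504  0.0106] -1.507  fixed z: [ 0.4596 -0.2183  0.4477] -1.393
oblong_lid free z: [ 0.4596 -0.2182  0.4496  0.0101] -1.507  fixed z: [ 0.4596 -0.2175  0.4491] -1.353
oblong_lid free z: [ 0.4594 -0.2182  0.4497  0.0109] -1.548  fixed z: [ 0.459  -0.2174  0.4486] -1.461
row [0.001, -0.0, -0.0, 0.022, -0.003, 0.119] n 3 yaw 2.019 p [ 0.4714 -0.2359  0.1788] q7 0.44 t 19.75
```

View pics/w9.png

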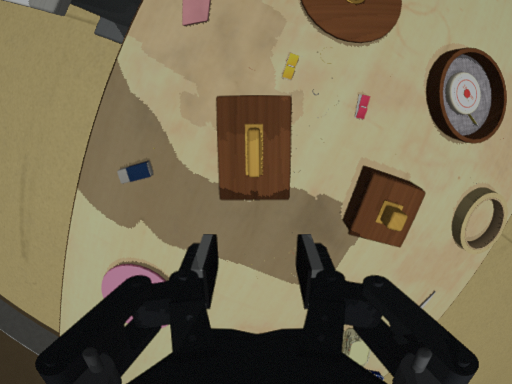

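Square lid sits flush on its box (383,205); the oblong lid (254,147) is aligned with the tool. Grasp its bar.

```bash
echo '[{"pos":[0.015,-0.002,0.04],"finger_gap":0.5},{"pos":[0.022,-0.003,0.08],"finger_gap":0.5},{"pos":[0.022,-0.003,0.115],"finger_gap":0.5},{"pos":[0.022,-0.003,0.115],"finger_gap":0.5},{"pos":[0.022,-0.003,0.115],"finger_gap":0.5}]' > m.json && python3 -m crank m.json;echo '[{"finger_gap":0.5}]' > m.json && python3 -m crank m.json; python3 -c "
from h import *
go(.4594,-.2182,.018,2.02)"
```

```text
time: 20.25
ee_pos: [0.4588, -0.2174, 0.0641]
eef_rot: [-0.0, 0.532, 0.847, 0.0]
force: [0.5, 0.3, 0.2]
width: 0.5
grip_force: 0.0
time: 20.35
ee_pos: [0.4596, -0.2181, 0.0654]
eef_rot: [0.001, 0.533, 0.846, 0.0]
force: [-0.3, -0.4, -0.1]
width: 0.501
grip_force: 0.0
row [0.002, 0.002, -0.002, 0.0, -0.0, 0.047] n 1 yaw 2.018 p [ 0.4596 -0.2181  0.0654] q7 0.25 t 20.35
```

```bash
echo '[{"pos":[0,0,0.03],"finger_gap":0.5},{"pos":[0,0,0.047],"finger_gap":0.5},{"pos":[0,0,0.047],"finger_gap":0.5},{"pos":[0,0,0.047],"finger_gap":0.0},{"pos":[0,0,0.047],"finger_gap":0}]' > m.json && python3 -m crank m.json 50; echo '[{"finger_gap":0},{"finger_gap":0},{"finger_gap":0},{"finger_gap":0},{"finger_gap":0}]' > m.json && python3 -m crank m.json; python3 -c "
from h import *
go(.631,.193,.14,.94)"
```

```text
time: 20.85
ee_pos: [0.4592, -0.2183, 0.0184]
eef_rot: [0.001, 0.533, 0.846, 0.0]
force: [0.1, 1.0, 0.4]
width: 0.171
grip_force: 0.0
time: 21.35
ee_pos: [0.4592, -0.2183, 0.0185]
eef_rot: [0.001, 0.533, 0.846, 0.0]
force: [0.2, 0.6, 6.6]
width: 0.126
grip_force: 49.4
row [0.003, 0.001, 1.078, 0.296, 0.333, -0.122] n 10 yaw 2.018 p [ 0.4592 -0.2183  0.0185] q7 0.18 t 21.35
```

To row units: 0.25 rad / 6.2832 = 0.0398.

```bash
echo '[{"pos":[0,0,-0.04],"finger_gap":0},{"pos":[0,0,-0.08],"finger_gap":0},{"turn_vec":[0,0,0.008],"pos":[0.01,0.012,-0.122],"finger_gap":0},{"turn_vec":[0,0,0.0239],"pos":[0.04,0.045,-0.122],"finger_gap":0},{"turn_vec":[0,0,0.0398],"pos":[0.07,0.08,-0.122],"finger_gap":0}]' > m.json && python3 -m crank m.json; python3 -c "
from h import *
go(.631,.193,.14,.94)"
```

```text
time: 21.85
ee_pos: [0.501, -0.1208, 0.1414]
eef_rot: [0.002, 0.637, 0.77, 0.001]
force: [1.2, -0.2, -0.8]
width: 0.129
grip_force: 49.1
row [0.004, 0.0, 0.819, 0.284, 0.186, 0.001] n 7 yaw 1.759 p [ 0.501  -0.1208  0.1414] q7 -0.06 t 21.85
```

To row units: 0.6 rad / 6.2832 = 0.0955.

```bash
echo '[{"turn_vec":[0,0,0.0191],"pos":[0.035,0.023,0],"finger_gap":0},{"turn_vec":[0,0,0.0382],"pos":[0.07,0.046,0],"finger_gap":0},{"turn_vec":[0,0,0.0573],"pos":[0.105,0.07,0],"finger_gap":0},{"turn_vec":[0,0,0.0764],"pos":[0.14,0.092,0],"finger_gap":0},{"turn_vec":[0,0,0.0955],"pos":[0.175,0.115,0],"finger_gap":0}]' > m.json && python3 -m crank m.json; python3 -c "
from h import *
go(.631,.193,.14,.94)"
```

```text
time: 22.35
ee_pos: [0.579, 0.0757, 0.1401]
eef_rot: [0.0, 0.836, 0.549, 0.001]
force: [0.0, 0.6, -0.6]
width: 0.13
grip_force: 49.1
row [0.001, -0.001, 0.223, 0.128, 0.001, 0.0] n 3 yaw 1.163 p [0.579  0.0757 0.1401] q7 -0.89 t 22.35
```

To row units: 0.223 rad / 6.2832 = 0.0355.

```bash
echo '[{"turn_vec":[0,0,0.0159],"pos":[0.045,0,0],"finger_gap":0},{"turn_vec":[0,0,0.0318],"pos":[0.09,0,0],"finger_gap":0},{"turn_vec":[0,0,0.0355],"pos":[0.128,0.001,0],"finger_gap":0},{"turn_vec":[0,0,0.0355],"pos":[0.128,0.001,0],"finger_gap":0},{"turn_vec":[0,0,0.0355],"pos":[0.128,0.001,0],"finger_gap":0}]' > m.json && python3 -m crank m.json;echo '[{"finger_gap":0},{"finger_gap":0}]' > m.json && python3 -m crank m.json; python3 look.py w10 oblong_lid; python3 -c "
from h import *
go(.6312,.193,.044,.940)"
```

```text
time: 22.85
ee_pos: [0.6294, 0.1925, 0.1394]
eef_rot: [-0.0, 0.89, 0.456, 0.0]
force: [0.1, -0.4, -0.8]
width: 0.125
grip_force: 49.1
time: 23.05
ee_pos: [0.6297, 0.1895, 0.1393]
eef_rot: [0.0, 0.891, 0.454, -0.0]
force: [0.3, 0.2, -0.2]
width: 0.127
grip_force: 49.1
oblong_lid 0.69 [256.6, 233.5] z0: [0.5938, 0.1384, 0.0]
row [0.0, 0.0, 0.003, 0.003, -0.001, 0.095] n 2 yaw 0.943 p [0.6297 0.1899 0.1392] q7 -1.2 t 23.15
```

View pics/w10.png

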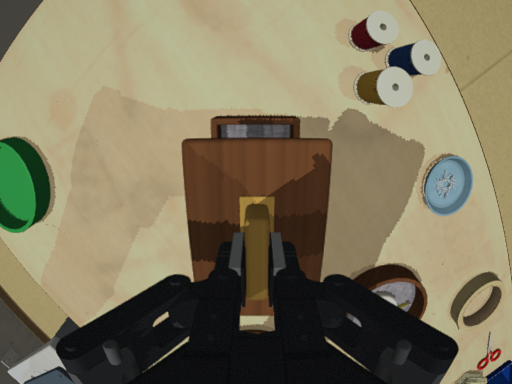

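Oblong lid held (col 257), box mouth behind it (255,127), parallel and centred. Lowering.

```bash
echo '[{"pos":[0.003,-0.001,0.035],"finger_gap":0},{"pos":[0.003,-0.001,0.06],"finger_gap":0},{"pos":[0.003,-0.001,0.08],"finger_gap":0},{"pos":[0.003,-0.001,0.09],"finger_gap":0},{"pos":[0.003,-0.001,0.095],"finger_gap":0}]' > m.json && python3 -m crank m.json; echo '[{"pos":[0,0,0.002],"finger_gap":0},{"pos":[0,0,0.002],"finger_gap":0}]' > m.json && python3 -m crank m.json
```

```text
time: 23.65
ee_pos: [0.6304, 0.1937, 0.0432]
eef_rot: [-0.0, 0.891, 0.455, -0.0]
force: [-0.0, -0.2, -0.9]
width: 0.13
grip_force: 49.1
time: 23.85
ee_pos: [0.6311, 0.1943, 0.0429]
eef_rot: [0.0, 0.891, 0.455, 0.001]
force: [0.4, 1.0, -1.3]
width: 0.123
grip_force: 49.1
```

```bash
echo '[{"finger_gap":0.5},{"finger_gap":0.5},{"pos":[0,0,-0.03],"finger_gap":0.5},{"pos":[0,0,-0.07],"finger_gap":0.5},{"pos":[0,0,-0.11],"finger_gap":0.6}]' > m.json && python3 -m crank m.json; python3 -c "
from h import *
go(.465,-.03,.2,.6)"
```

```text
time: 24.35
ee_pos: [0.6304, 0.1943, 0.1532]
eef_rot: [-0.0, 0.89, 0.455, -0.0]
force: [0.4, 0.7, -0.2]
width: 0.601
grip_force: 0.0
row [-0.0, 0.0, 0.345, -0.279, -0.003, -0.047] n 6 yaw 0.945 p [0.6304 0.1943 0.1532] q7 -1.2 t 24.35
```

To row units: 0.345 rad / 6.2832 = 0.0549.

```bash
echo '[{"turn_vec":[0,0,0.0111],"pos":[-0.045,0,-0.01],"finger_gap":0.6},{"turn_vec":[0,0,0.0223],"pos":[-0.09,0,-0.02],"finger_gap":0.6},{"turn_vec":[0,0,0.0334],"pos":[-0.135,-0.001,-0.03],"finger_gap":0.6},{"turn_vec":[0,0,0.0446],"pos":[-0.18,-0.002,-0.04],"finger_gap":0.6},{"turn_vec":[0,0,0.0549],"pos":[-0.225,-0.003,-0.047],"finger_gap":0.6}]' > m.json && python3 -m crank m.json; echo '[{"pos":[-0.04,-0.018,0],"finger_gap":0.6},{"pos":[-0.05,-0.02,0],"finger_gap":0.6},{"pos":[-0.05,-0.02,0],"finger_gap":0.6},{"pos":[-0.05,-0.02,0],"finger_gap":0.6}]' > m.json && python3 -m crank m.json; python3 look.py w11 round_lid; python3 - <<'E'
from h import *
for tg in (['w1','w3','w11'],['w11'],['w3','w11']): v=fit('round_lid',.478,-.0135,imgs(tg))
go(v[0],v[1],.07,.6)
G=imgs(['w11']);fit('round_box',.66,-.0365,imgs(['w1','w3','w11']))
E
```

```text
time: 24.85
ee_pos: [0.4955, 0.0125, 0.2]
eef_rot: [0.0, 0.956, 0.294, 0.001]
force: [0.8, -0.3, -0.7]
width: 0.595
grip_force: 0.0
time: 25.25
ee_pos: [0.4452, 0.0026, 0.1994]
eef_rot: [0.0, 0.955, 0.296, 0.001]
force: [-0.1, -0.8, 0.2]
width: 0.602
grip_force: 0.0
round_lid 0.94 [282.8, 144.2] z0: [0.4822, -0.0108, 0.0]
round_lid 0.63 [448.7, 319.6] z0: [0.41, -0.4596, 0.0]
round_lid free z: [ 0.4776 -0.0135  0.0743  0.0097] -1.474  fixed z: [ 0.4782 -0.0134  0.0787] -1.287
round_lid free z: [ 0.4775 -0.0134  0.0624  0.0102] -1.541  fixed z: [ 0.478  -0.0129  0.0866] -1.383
round_lid free z: [ 0.4774 -0.0134  0.0613  0.0099] -1.474  fixed z: [ 0.4781 -0.0129  0.055 ] -1.363
row [0.0, -0.001, 0.001, 0.018, 0.031, 0.129] n 3 yaw 0.601 p [0.4453 0.0028 0.199 ] q7 -1.2 t 25.35
round_box free z: [ 0.6604 -0.0364  0.1009  0.0303] -1.162  fixed z: [ 0.6597 -0.0359  0.1491] -1.148
```

View pics/w11.png

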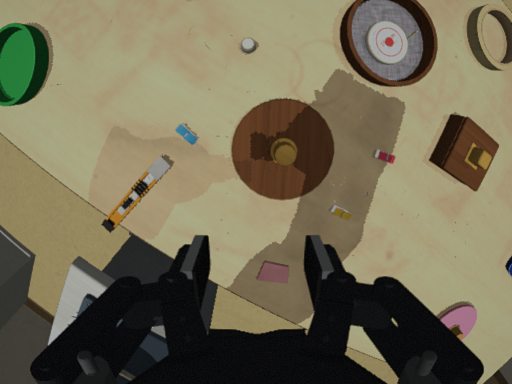

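Brown round lid (283,150), pink one far away (460,320); tape lies flat inside the round box (388,42). Grasping the brown lid's knob.

```bash
echo '[{"pos":[0.01,0.02,0.04],"finger_gap":0.6},{"pos":[0.018,0.031,0.08],"finger_gap":0.6},{"pos":[0.018,0.031,0.125],"finger_gap":0.6},{"pos":[0.018,0.031,0.13],"finger_gap":0.6},{"pos":[0.018,0.031,0.13],"finger_gap":0.6}]' > m.json && python3 -m crank m.json;echo '[{"finger_gap":0.6}]' > m.json && python3 -m crank m.json; python3 -c "
from h import *
go(.4776,-.0134,.018,.6)"
```

```text
time: 25.85
ee_pos: [0.4758, -0.0128, 0.0681]
eef_rot: [-0.001, 0.955, 0.296, -0.002]
force: [0.3, -0.4, 0.4]
width: 0.601
grip_force: 0.0
time: 25.95
ee_pos: [0.4772, -0.0129, 0.0703]
eef_rot: [0.0, 0.955, 0.296, 0.001]
force: [-0.2, 0.3, 0.1]
width: 0.6
grip_force: 0.0
row [0.001, -0.001, 0.001, 0.0, 0.001, 0.052] n 2 yaw 0.601 p [ 0.4772 -0.0129  0.0703] q7 -1.26 t 25.95
```

```bash
echo '[{"pos":[0,0.001,0.03],"finger_gap":0.6},{"pos":[0,0.001,0.052],"finger_gap":0.6},{"pos":[0,0.001,0.052],"finger_gap":0.6},{"pos":[0,0.001,0.052],"finger_gap":0.0},{"pos":[0,0.001,0.052],"finger_gap":0}]' > m.json && python3 -m crank m.json 50; echo '[{"finger_gap":0},{"finger_gap":0},{"finger_gap":0},{"finger_gap":0},{"finger_gap":0}]' > m.json && python3 -m crank m.json; echo '[{"pos":[0,0,-0.04],"finger_gap":0},{"pos":[0,0,-0.08],"finger_gap":0},{"pos":[0,0,-0.122],"finger_gap":0},{"pos":[0,0,-0.122],"finger_gap":0}]' > m.json && python3 -m crank m.json; python3 -c "
from h import *
go(.660,-.0364,.14,.6)"
```

```text
time: 26.45
ee_pos: [0.4779, -0.0142, 0.0187]
eef_rot: [0.0, 0.955, 0.295, 0.001]
force: [0.4, -1.9, 13.8]
width: 0.266
grip_force: 19.5
time: 26.95
ee_pos: [0.4779, -0.0142, 0.0189]
eef_rot: [0.0, 0.955, 0.295, 0.002]
force: [-1.8, 0.3, 9.7]
width: 0.257
grip_force: 48.5
time: 27.35
ee_pos: [0.4797, -0.0141, 0.1449]
eef_rot: [0.001, 0.955, 0.295, 0.005]
force: [0.6, -1.3, -0.9]
width: 0.261
grip_force: 49.7
row [0.006, -0.008, -0.001, 0.136, 0.12, 0.007] n 4 yaw 0.599 p [ 0.4797 -0.0141  0.1449] q7 -1.21 t 27.35
```

```bash
echo '[{"pos":[0.036,0.032,0.002],"finger_gap":0},{"pos":[0.07,0.062,0.004],"finger_gap":0},{"pos":[0.104,0.092,0.006],"finger_gap":0},{"pos":[0.136,0.12,0.006],"finger_gap":0},{"pos":[0.136,0.12,0.006],"finger_gap":0}]' > m.json && python3 -m crank m.json;echo '[{"finger_gap":0},{"finger_gap":0}]' > m.json && python3 -m crank m.json; python3 look.py w12 round_lid; python3 -c "
from h import *
go(.6603,-.037,.045,.6)"
```

```text
time: 27.85
ee_pos: [0.6613, -0.0374, 0.1329]
eef_rot: [0.0, 0.956, 0.295, 0.002]
force: [0.5, 0.4, -1.3]
width: 0.257
grip_force: 49.7
time: 28.05
ee_pos: [0.6555, -0.0364, 0.1331]
eef_rot: [-0.0, 0.955, 0.296, -0.0]
force: [-0.6, 0.5, -0.5]
width: 0.252
grip_force: 49.7
row [-0.0, 0.0, 0.0, 0.003, 0.003, 0.088] n 2 yaw 0.6 p [ 0.6557 -0.0364  0.1334] q7 -1.14 t 28.15
```

View pics/w12.png

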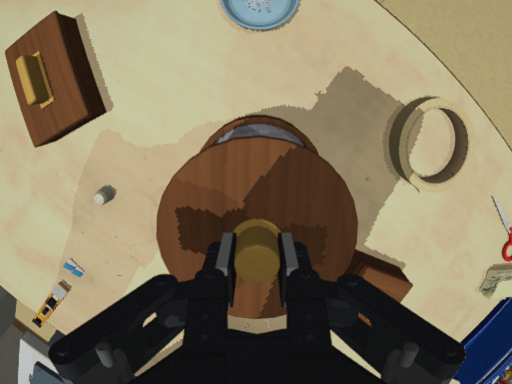

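Round lid held level (257,225), box rim centred behind (259,135); the oblong lid looks flush (55,80). Lowering.

```bash
echo '[{"pos":[0.003,0.003,0.035],"finger_gap":0},{"pos":[0.003,0.003,0.06],"finger_gap":0},{"pos":[0.003,0.003,0.075],"finger_gap":0},{"pos":[0.003,0.003,0.084],"finger_gap":0},{"pos":[0.003,0.003,0.088],"finger_gap":0}]' > m.json && python3 -m crank m.json; echo '[{"pos":[0,0,0.002],"finger_gap":0},{"pos":[0,0,0.002],"finger_gap":0}]' > m.json && python3 -m crank m.json
```

```text
time: 28.65
ee_pos: [0.6606, -0.0372, 0.0447]
eef_rot: [-0.0, 0.955, 0.295, -0.0]
force: [0.9, 0.2, -0.3]
width: 0.257
grip_force: 49.7
time: 28.85
ee_pos: [0.6613, -0.0372, 0.0436]
eef_rot: [0.0, 0.955, 0.295, 0.0]
force: [-0.1, 0.2, -0.8]
width: 0.254
grip_force: 49.7
```

Release, rise, and check all three from above.

```bash
echo '[{"finger_gap":0.6},{"finger_gap":0.6},{"pos":[0,0,-0.04],"finger_gap":0.6},{"pos":[0,0,-0.08],"finger_gap":0.6},{"pos":[-0.02,0,-0.125],"finger_gap":0.6}]' > m.json && python3 -m crank m.json; echo '[{"pos":[-0.04,0,-0.03],"finger_gap":0.6},{"pos":[-0.08,0,-0.06],"finger_gap":0.6},{"pos":[-0.11,0,-0.1],"finger_gap":0.6},{"pos":[-0.11,0,-0.14],"finger_gap":0.6},{"pos":[-0.11,0,-0.14],"finger_gap":0.6}]' > m.json && python3 -m crank m.json;echo '[{"finger_gap":0.6},{"finger_gap":0.6}]' > m.json && python3 -m crank m.json; python3 look.py w13 ; python3 - <<'E'
from h import *
cv2.imwrite('pics/top9.png',viewer.capture('top'))
for n in ('round','oblong','square'): SH[n+'_lid']=(*SH[n+'_lid'][:3],39)
I=imgs(['w13']);
im=cv2.imread('pics/top9.png');p=P('top')
for n,(x,y) in dict(round=(.660,-.0364),oblong=(.6317,.193),square=(.622,-.2097)).items():
    fit(n+'_lid',x,y,I)
E
```

```text
time: 29.35
ee_pos: [0.6453, -0.0465, 0.169]
eef_rot: [-0.001, 0.955, 0.297, 0.001]
force: [0.2, 0.5, 0.6]
width: 0.598
grip_force: 0.0
time: 29.85
ee_pos: [0.5553, -0.1117, 0.3143]
eef_rot: [0.002, 0.956, 0.294, 0.005]
force: [0.8, 0.4, -0.6]
width: 0.602
grip_force: 0.0
time: 30.05
ee_pos: [0.5533, -0.1105, 0.3072]
eef_rot: [-0.0, 0.955, 0.296, -0.0]
force: [0.3, 0.4, -0.5]
width: 0.597
grip_force: 0.0
round_lid free z: [ 0.6622 -0.0384  0.1065  0.0349] -1.558  fixed z: [ 0.6617 -0.0387  0.13  ] -1.512
oblong_lid free z: [0.6237 0.185  0.     0.039 ] 0.0  fixed z: [0.6237 0.185  0.    ] 0.0
square_lid free z: [ 0.6217 -0.2122  0.1593  0.0332] -1.213  fixed z: [ 0.6216 -0.2098  0.1603] -1.193
```

View pics/w13.png

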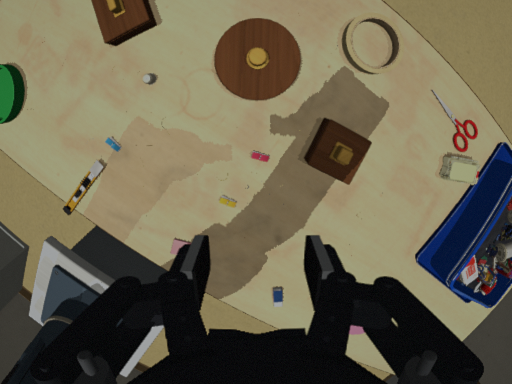

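All three boxes are covered: round (258,58), square (338,152), oblong (125,18) cut off. Checking the oblong with w12 plus the top view.

```bash
python3 - <<'E'
from h import *
SH['oblong_lid']=(*SH['oblong_lid'][:3],39);SH['square_lid']=(*SH['square_lid'][:3],39)
fit('oblong_lid',.6317,.193,imgs(['w12']));fit('square_lid',.622,-.2097,imgs(['w9']))
print(read_state()['time']);print(r.job_done())
E
```

```text
oblong_lid free z: [0.6351 0.1858 2.5055 0.0439] -1.441  fixed z: [0.6321 0.1899 2.4946] -1.344
square_lid free z: [ 0.6136 -0.2078  0.1434  0.0471] -1.349  fixed z: [ 0.6198 -0.2084  0.1261] -1.244
30.15
the job is handed in; nothing more can be done
None
```

I handed the job in at 30 s: the tape measure and needle tube were seen lying in their boxes, and all three lids look seated, but the verdict wasn't reported. Single-view fits put them about 2–4 mm off centre (limit 8 mm), but lid height is loosely measured, and the oblong and square fits ran in the same script that submitted, so I never reviewed them first.

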